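# Sort the returned car parts at the garage counter

### The job

Sort the five returned parts on the desk into the trays where they belong: one brake pad flat in each of the two bays of the long tray, one ball bearing flat in each of the two bays of the shorter tray, and the oil filter standing upright in the round tin. Each part must rest fully on the floor of its bay or tin, the same way up as now.

Things in the scene. Friction and masses are not known exactly. Their poses are not given: they have to be found in the camera images.
- pad1_mid (a point): Brake pad, loose, dark grey-brown: a flat oblong 86 mm long (its y axis), 40 mm wide (its x axis) and 16 mm thick (a 5 mm steel back plate underneath, two 11 mm high friction blocks on it with a 4 mm slot between), about 0.22 kg. Lies flat, block side up. The point is its centre, 8 mm above its underside; z up. The two pads are alike.
- pad2_mid (a point): Brake pad, loose, dark grey-brown: a flat oblong 86 mm long (its y axis), 40 mm wide (its x axis) and 16 mm thick (a 5 mm steel back plate underneath, two 11 mm high friction blocks on it with a 4 mm slot between), about 0.22 kg. Lies flat, block side up. The point is its centre, 8 mm above its underside; z up. The two pads are alike.
- bearing1_mid (a point): Sealed ball bearing, loose, bright steel: a disc of 52 mm diameter, 18 mm thick, with black seal and (look only, not open) black bore in the middle, about 0.16 kg. Lies flat. The point is its centre, 9 mm above its underside; z up. The two bearings are alike.
- bearing2_mid (a point): Sealed ball bearing, loose, bright steel: a disc of 52 mm diameter, 18 mm thick, with black seal and (look only, not open) black bore in the middle, about 0.16 kg. Lies flat. The point is its centre, 9 mm above its underside; z up. The two bearings are alike.
- filter_mid (a point): Oil filter, loose: a white painted canister standing upright, 58 mm diameter, 62 mm tall, with a steel band near the top and a small dark hexagon in the middle of its plain white top, about 0.26 kg. The point is its centre, 31 mm above its underside; z up.
- pad_tray: Brake-pad tray: the long one of the two fixed aluminium trays, outside 110 mm (x) by 229 mm (y); floor 3 mm thick, walls 3 mm thick with tops 15 mm above the table. A like wall splits it into two bays, each 104 mm (x) by 110 mm (y) inside, centred at y = +56.5 and -56.5 mm, x = 0. Origin: centre of its underside, on the table. Turned at most 7 degrees from the world axes.
- bearing_tray: Bearing tray: the shorter one of the two fixed aluminium trays, outside 126 mm (x) by 161 mm (y); floor 3 mm thick, walls 3 mm thick with tops 15 mm above the table. A like wall splits it into two bays, each 120 mm (x) by 76 mm (y) inside, centred at y = +39.5 and -39.5 mm, x = 0. Origin: centre of its underside, on the table. Turned at most 7 degrees from the world axes.
- tin: Round tin for the filter: a fixed shallow round aluminium tin, 90 mm outside and 82 mm inside diameter, floor 3 mm thick, wall top 18 mm above the table. Origin: centre of its underside, on the table; z up.
There are look-alikes about, which are no part of the job. Leave any orange look-alike of the part that bears pad2_mid alone.

How it is judged:
At the end, for the whole second after the job is handed in: One pad in each long-tray bay, one bearing in each shorter-tray bay, flat on the bay floor (height within 4 mm, tilt under 0.12 rad); filter upright on the floor of the tin (within 16 mm of its centre, height within 5 mm, tilt under 0.12 rad). All the same way up as at first ((((x of pad1_mid in the frame of pad_tray between -0.035 and 0.035 m and y of pad1_mid in the frame of pad_tray between 0.0215 and 0.0915 m and z of pad1_mid in the frame of pad_tray between 0.007 and 0.015 m and angle between pad1_mid's own z axis and vertical below 0.12 rad) and (x of pad2_mid in the frame of pad_tray between -0.035 and 0.035 m and y of pad2_mid in the frame of pad_tray between -0.0915 and -0.0215 m and z of pad2_mid in the frame of pad_tray between 0.007 and 0.015 m and angle between pad2_mid's own z axis and vertical below 0.12 rad)) or ((x of pad1_mid in the frame of pad_tray between -0.035 and 0.035 m and y of pad1_mid in the frame of pad_tray between -0.0915 and -0.0215 m and z of pad1_mid in the frame of pad_tray between 0.007 and 0.015 m and angle between pad1_mid's own z axis and vertical below 0.12 rad) and (x of pad2_mid in the frame of pad_tray between -0.035 and 0.035 m and y of pad2_mid in the frame of pad_tray between 0.0215 and 0.0915 m and z of pad2_mid in the frame of pad_tray between 0.007 and 0.015 m and angle between pad2_mid's own z axis and vertical below 0.12 rad))) and (((x of bearing1_mid in the frame of bearing_tray between -0.037 and 0.037 m and y of bearing1_mid in the frame of bearing_tray between 0.0235 and 0.0555 m and z of bearing1_mid in the frame of bearing_tray between 0.008 and 0.016 m and angle between bearing1_mid's own z axis and vertical below 0.12 rad) and (x of bearing2_mid in the frame of bearing_tray between -0.037 and 0.037 m and y of bearing2_mid in the frame of bearing_tray between -0.0555 and -0.0235 m and z of bearing2_mid in the frame of bearing_tray between 0.008 and 0.016 m and angle between bearing2_mid's own z axis and vertical below 0.12 rad)) or ((x of bearing1_mid in the frame of bearing_tray between -0.037 and 0.037 m and y of bearing1_mid in the frame of bearing_tray between -0.0555 and -0.0235 m and z of bearing1_mid in the frame of bearing_tray between 0.008 and 0.016 m and angle between bearing1_mid's own z axis and vertical below 0.12 rad) and (x of bearing2_mid in the frame of bearing_tray between -0.037 and 0.037 m and y of bearing2_mid in the frame of bearing_tray between 0.0235 and 0.0555 m and z of bearing2_mid in the frame of bearing_tray between 0.008 and 0.016 m and angle between bearing2_mid's own z axis and vertical below 0.12 rad))) and horizontal distance between filter_mid and tin below 0.016 m and z of filter_mid in the frame of tin between 0.029 and 0.039 m and angle between filter_mid's own z axis and vertical below 0.12 rad); the robot touches nothing.
It also fails if it takes over 115 s, if anything falls off the work surface, if the arm or the gripper's body presses on something with over 40 N, if the wrist force passes 120 N, or if a joint passes its speed limit or range.

### The arm

A 6-joint arm with a two-finger parallel gripper is mounted at the origin on the work surface. World frame = base frame: x ahead of the robot, y to its left, z up, the work surface at z = 0. Lengths are in m, angles in rad, forces in N, time in s.
With the tool pointing down it reaches from about 0.375 to 0.975 m from the base axis. Payload 3.8 kg.
Tool frame: the origin (TCP) lies on the centre line of the jaws, within the pads' length; the fingertips stand 22 mm ahead of it and the grasp point (between the pads) lies 3 mm ahead of it; x points along the fingers, y is the direction in which the jaws open and shut, and the axes are right-handed (so a half turn about x gives the same grasp; the last joint's range is limited). The gripper opens to 85 mm and grips with 20 to 120 N. Pads are 22 mm wide; open, the fingers measure 114 mm over their backs; the gripper's body (76 mm by 85 mm) begins 54 mm behind the grasp point. The pads swing forward as they close: fully open they stand 13 mm farther back than shut.
Start: joints at [-1.29, 0.264, 1.604, -0, 1.274, -0.037], TCP at [0.211, -0.641, 0.214] pointing down, gripper open.
Joint ranges: [-2.63, 2.63], [-0.94, 2.18], [0.31, 2.57], [-1.31, 4.45], [0, 2.66], [-2.55, 2.55]. Speed limits (rad/s): [2.57, 2.57, 3.14, 3.14, 3.14, 3.14].

### API

Orientations are given as a rotation vector (axis times angle).
In Python, from workcell import monitor, eyes, finish_job gives the robot as it stands. The module is installed in compiled form; this text tells all that it offers.
- The arm moves only by the tool play_rows, never from a script. Its argument "deltas" is a list of rows, each an object of numbers: "wx", "wy", "wz": the turn, a rotation vector about the world's x, y, z in degrees; "x", "y", "z": the shift along the world's x, y, z in mm; "fingers": the closure, from -1 (fully open) to 1 (shut), so that 0 is half open. A call has 1 to 20 rows; each row is the pose to reach, as a shift and turn from the pose commanded when the call began; what a row does not reach only later rows make up. A row lasts 1/8 s, in which the tool goes at most 62.5 mm and 10.7 degrees, less where a joint would pass 70% of its speed; a pose out of reach is approached as far as the arm can. A call with a gripper value outside its range is refused whole. The fingers move at their own pace and stop on an object; "grip_force" is the grip in N (left out, the last holds). Time passes only in rows, so rows that repeat a pose let the fingers close. It gives the time, the measured TCP pose, the force and the opening at its end, in the units of the state.
- monitor.read_state(): the state, without advancing time (a new reading comes with each control period).
- eyes.read_camera(name): name is "scene" or "top" or "wrist"; returns a dict with "frame" (384x512x3 uint8, red, green, blue), "depth" (384x512 float32, m along the optical axis (not along the pixel's ray), 0 where there is no reading), "K" (3x3 intrinsics, pixels), "view" (4x4, takes a point from world to camera coordinates); the wrist camera has in their place "tool_from_camera" (4x4, takes a point from camera to tool coordinates, whose origin is the TCP and whose axes are the tool frame's). Camera axes: x right, y down, z forward; pixel columns grow to the right and rows downward; lengths in m; the calibration is good to about 2 mm. A picture is of the moment at which its call begins: read the wrist's pose just before it.
- finish_job(): hands the job in, once; it reports no verdict.
The state is a dict: "time": time; "q": joint angles; "joint_vel": joint speeds; "joint_torque": joint torques, N m; "tool_pos": TCP position; "tcp_rot": TCP orientation; "wrist_force": force on the tool from outside, world axes, zero at the start; "torque": the same for the moment, N m; "width": opening from 0.0 (shut) to 1.0 (fully open).
Only numpy, scipy, OpenCV 4.12 (cv2) and the standard library are available. Lean on these libraries where they do the work, as an engineer would, in place of code of your own. Each camera call takes 0.05 s, during which the arm holds its last target.

## Working session

There is one attempt and no reset: what is moved stays moved. The work goes in short steps, Python scripts to look and compute and a tool call to move; the robot and the scene stay as the last step left them, time stands still between calls to the robot, and variables do not carry over. Pictures are saved under pics/ and viewed, and the job is handed in when it is done.

Besides the shell and the picture viewer there is one more tool, called after "Emit:" as name([rows], argument=value, ...), one row to a line, values as JSON. play_rows: Moves the arm, as the interface text tells. Its arguments: {"type":"object","properties":{"deltas":{"type":"array"},"grip_force":{"type":"number"}},"required":["deltas"]}

```bash
mkdir -p pics; python3 - <<'E'
from workcell import monitor, eyes
import cv2,numpy as np,pickle
s=monitor.read_state(); print(s)
for n in ("top","scene","wrist"):
    c=eyes.read_camera(n); pickle.dump(c,open(n+".pkl","wb"))
    cv2.imwrite(f"pics/{n}0.png",c["frame"][:,:,::-1])
    print(n,c["K"],c.get("view",c.get("tool_from_camera")))
E
```

```text
{'time': 0.0, 'q': array([-1.28986848e+00,  2.64756677e-01,  1.60538428e+00, -5.75164331e-06,
        1.27368801e+00, -3.69048754e-02]), 'joint_vel': array([-0.00088288,  0.00062383,  0.00184666,  0.0004147 ,  0.00175556,
       -0.00163082]), 'joint_torque': array([-3.23422501e-03, -5.15121174e+01, -3.67320585e+01, -4.70487739e-04,
        1.28955589e-02,  6.94698571e-06]), 'tool_pos': array([ 0.21072269, -0.64045389,  0.21275414]), 'tcp_rot': array([ 2.05037797,  0.3309618 , -2.05095457]), 'wrist_force': array([-0.58173237,  0.4806708 , -0.44406662]), 'torque': array([ 0.02605171, -0.02248331,  0.00319714]), 'width': 0.9987889447302775}
top [[393.10034683   0.         254.1480135 ]
 [  0.         393.10034683 183.61084987]
 [  0.           0.           1.        ]] [[ 2.72952126e-02 -9.99626800e-01  1.11009811e-03  8.37754342e-02]
 [-9.97694035e-01 -2.73114388e-02 -6.21345216e-02  4.73279457e-01]
 [ 6.21416513e-02  5.88436713e-04 -9.98067167e-01  1.04144832e+00]
 [ 0.00000000e+00  0.00000000e+00  0.00000000e+00  1.00000000e+00]]
scene [[457.11618486   0.         257.18941359]
 [  0.         457.11618486 191.67621674]
 [  0.           0.           1.        ]] [[-0.84922058  0.52769535 -0.01902682  0.34644397]
 [ 0.29099135  0.43761676 -0.85077353 -0.15184984]
 [-0.44062278 -0.72803104 -0.52518794  1.66434707]
 [ 0.          0.          0.          1.        ]]
wrist [[299.20520707   0.         255.2525242 ]
 [  0.         299.20520707 188.34296628]
 [  0.           0.           1.        ]] [[-2.39750080e-04 -2.80412745e-01  9.59879490e-01 -1.59358958e-01]
 [ 9.99999969e-01 -6.62501958e-07  2.49577474e-04 -3.30916321e-04]
 [-6.93487825e-05  9.59879520e-01  2.80412736e-01 -7.16404088e-02]
 [ 0.00000000e+00  0.00000000e+00  0.00000000e+00  1.00000000e+00]]
```

View pics/top0.png

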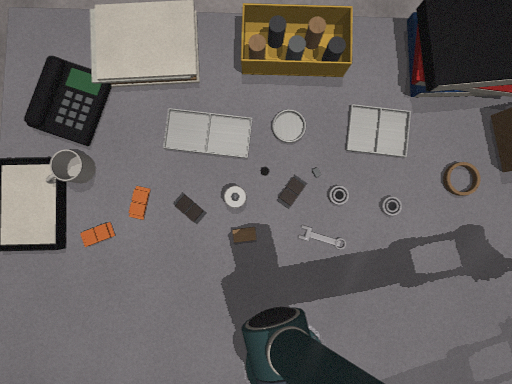

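View pics/scene0.png

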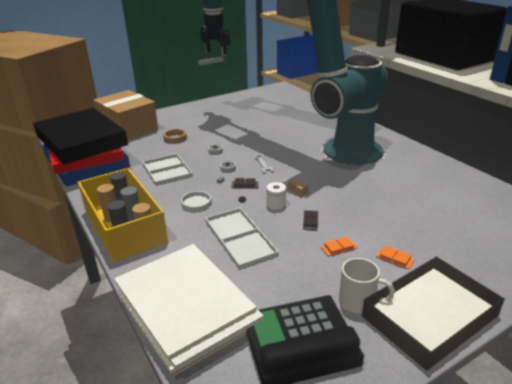

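View pics/wrist0.png

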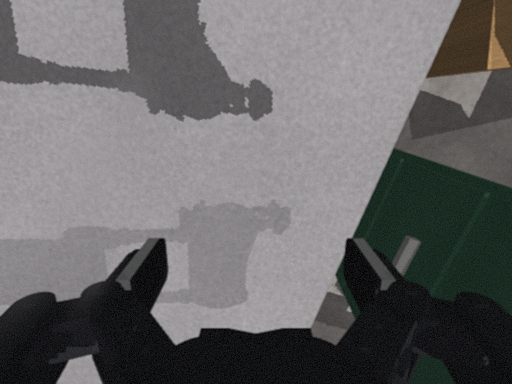

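```bash
cat > h.py <<'E'
import numpy as np,cv2,pickle
def ray(c,uv,z):
    V=c["view"];R=V[:3,:3];t=V[:3,3];o=-R.T@t
    uv=np.atleast_2d(uv).astype(float)
    d=np.c_[(uv[:,0]-c["K"][0,2])/c["K"][0,0],(uv[:,1]-c["K"][1,2])/c["K"][1,1],np.ones(len(uv))]@R
    return o+d*((z-o[2])/d[:,2])[:,None]
def proj(c,p):
    p=np.atleast_2d(p)@c["view"][:3,:3].T+c["view"][:3,3]
    return (p[:,:2]/p[:,2:])*c["K"][0,0]+c["K"][:2,2]
E
python3 - <<'E'
from h import *
c=pickle.load(open("top.pkl","rb"));f=c["frame"][:,:,::-1]
cv2.imwrite("pics/crop1.png",cv2.resize(f[95:255,150:270],None,fx=5,fy=5,interpolation=cv2.INTER_CUBIC)[:800])
a=cv2.resize(f[95:250,160:420],None,fx=3,fy=3,interpolation=cv2.INTER_CUBIC)
cv2.imwrite("pics/crop1.png",a)
# contours: dark pads
hsv=cv2.cvtColor(np.ascontiguousarray(f),cv2.COLOR_BGR2HSV)
g=cv2.cvtColor(np.ascontiguousarray(f),cv2.COLOR_BGR2GRAY)
D=c["depth"]; 
# height map
v,u=np.mgrid[0:384,0:512]
R=c["view"][:3,:3];t=c["view"][:3,3]
P=np.stack([(u-c["K"][0,2])/c["K"][0,0]*D,(v-c["K"][1,2])/c["K"][1,1]*D,D],-1)
W=(P-t)@R
np.save("W.npy",W)
Z=W[:,:,2]; print("table z",np.median(Z[160:175,180:400]))
m=((Z>0.007)&(Z<0.12)).astype(np.uint8); m[:95]=0;m[255:]=0;m[:,:155]=0
m=cv2.morphologyEx(m,cv2.MORPH_OPEN,np.ones((2,2)))
cs,_=cv2.findContours(m,0,1)
for k in cs:
    if cv2.contourArea(k)<30: continue
    r=cv2.minAreaRect(k); zz=np.median(Z[m.astype(bool)&(cv2.drawContours(np.zeros_like(m),[k],-1,1,-1)>0)])
    print(np.round(r[0]),np.round(r[1]),round(r[2]),"z",round(float(zz),4),np.round(ray(c,r[0],zz),3), "mean",f[int(r[0][1]),int(r[0][0])])
E
```

```text
table z 0.001464747712697112
[245. 235.] [13. 23.] 83 z 0.031 [[0.334 0.116 0.031]] mean [51 67 82]
[392. 206.] [19. 19.] 90 z 0.0191 [[ 0.419 -0.274  0.019]] mean [49 47 46]
[190. 209.] [28. 15.] 41 z 0.017 [[0.398 0.265 0.017]] mean [48 48 54]
[340. 196.] [18. 19.] 76 z 0.0195 [[ 0.445 -0.133  0.02 ]] mean [41 40 42]
[236. 197.] [22. 22.] 45 z 0.063 [[0.431 0.142 0.063]] mean [100  98  98]
[293. 192.] [15. 25.] 36 z 0.0169 [[ 0.45  -0.007  0.017]] mean [57 59 58]
[318. 173.] [8. 6.] 72 z 0.0126 [[ 0.505 -0.074  0.013]] mean [107 109 107]
[266. 172.] [7. 8.] 90 z 0.0108 [[0.505 0.066 0.011]] mean [38 39 37]
[463. 179.] [34. 35.] 72 z 0.023 [[ 0.497 -0.46   0.023]] mean [119 116 120]
[284. 137.] [28.  9.] 29 z 0.0127 [[0.599 0.019 0.013]] mean [168 172 172]
[409. 128.] [ 3. 33.] 5 z 0.0136 [[ 0.632 -0.319  0.014]] mean [123 125 127]
[295. 118.] [32. 13.] 29 z 0.014 [[ 0.653 -0.009  0.014]] mean [166 170 171]
[502. 140.] [63. 18.] 90 z 0.0392 [[ 0.601 -0.555  0.039]] mean [27 39 51]
[379. 119.] [33. 14.] 68 z 0.0092 [[ 0.656 -0.238  0.009]] mean [50 51 53]
```

View pics/crop1.png

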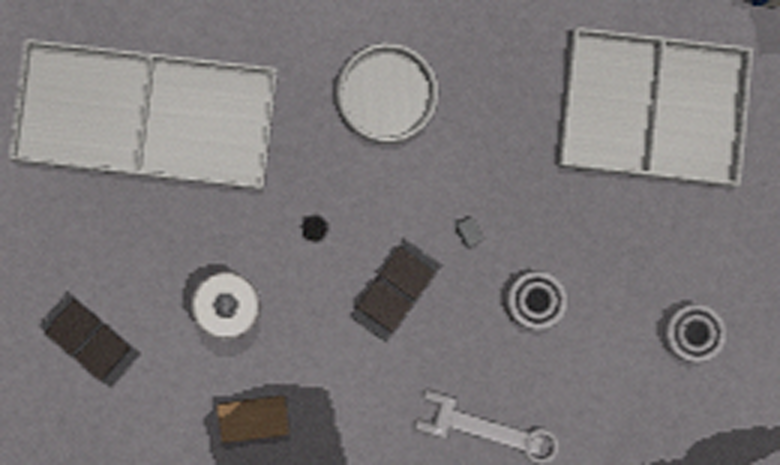

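```bash
cat > meas.py <<'E'
from h import *
c=pickle.load(open("top.pkl","rb"));f=np.ascontiguousarray(c["frame"][:,:,::-1])
s=4
def big(x0,y0,x1,y1): return cv2.resize(f[y0:y1,x0:x1],None,fx=s,fy=s,interpolation=cv2.INTER_CUBIC)
def unbig(p,x0,y0): return (np.asarray(p)+0.5)/s-0.5+np.array([x0,y0])
def out(name,k,x0,y0,z):
    # map contour to world then fit there
    w=ray(c,unbig(k.reshape(-1,2),x0,y0),z)[:,:2]*1000
    r=cv2.minAreaRect(w.astype(np.float32)); (cx,cy),rad=cv2.minEnclosingCircle(w.astype(np.float32))
    b=cv2.boxPoints(r); e=[b[1]-b[0],b[2]-b[1]]; L=max(e,key=np.linalg.norm)
    print(name,"rect",np.round(r[0],1),np.round(sorted(r[1]),1),"long dir deg",round(np.degrees(np.arctan2(L[1],L[0]))%180,1),"circ",round(cx,1),round(cy,1),"d",round(2*rad,1))
def biggest(m): return max(cv2.findContours(m.astype(np.uint8),0,1)[0],key=cv2.contourArea)
for name,box,mode,z in [("padL",(168,188,214,228),"dark",.005),("padR",(274,170,312,212),"dark",.005),
  ("brgL",(322,180,358,214),"br",.018),("brgR",(374,190,410,222),"br",.018),("filter",(220,180,252,211),"white",.062),
  ("ptray",(158,100,258,166),"white",.015),("btray",(340,95,416,165),"white",.015),("tin",(268,104,310,148),"white",.018)]:
    im=big(*box);g=cv2.cvtColor(im,cv2.COLOR_BGR2GRAY);hsv=cv2.cvtColor(im,cv2.COLOR_BGR2HSV)
    if mode=="dark": m=g<82
    elif mode=="br": m=g>130
    else: m=g>140
    if mode=="white" or mode=="br": m=cv2.morphologyEx(m.astype(np.uint8),cv2.MORPH_CLOSE,np.ones((9,9)))
    k=biggest(m); out(name,k,box[0],box[1],z)
    cv2.drawContours(im,[k],-1,(0,0,255),1); cv2.imwrite(f"pics/m_{name}.png",im)
ims=[cv2.resize(cv2.imread(f"pics/m_{n}.png"),(200,200)) for n in ("padL","padR","brgL","brgR","filter","ptray","btray","tin")]
cv2.imwrite("pics/mont.png",np.vstack([np.hstack(ims[:4]),np.hstack(ims[4:])]))
E
python3 meas.py
```

```text
padL rect [400.9 270.7] [43.4 87.4] long dir deg 51.3 circ 402.2 269.7 d 93.8
padR rect [454.1  -2.4] [46.4 86.2] long dir deg 145.8 circ 453.6 -4.0 d 93.3
brgL rect [ 446.4 -131. ] [50.1 50.3] long dir deg 91.6 circ 447.2 -131.5 d 52.1
brgR rect [ 421.5 -272.5] [50.  50.9] long dir deg 91.6 circ 421.8 -273.0 d 52.1
filter rect [434.5 145.4] [53.8 54.4] long dir deg 91.6 circ 433.6 145.3 d 55.7
ptray rect [606.8 227.1] [111.1 230.9] long dir deg 84.9 circ 606.7 226.8 d 252.0
btray rect [ 626.3 -237.2] [127.1 162. ] long dir deg 84.9 circ 625.7 -237.1 d 202.7
tin rect [631.5   6.8] [88.2 88.3] long dir deg 127.7 circ 631.7 6.6 d 90.0
```

View pics/mont.png

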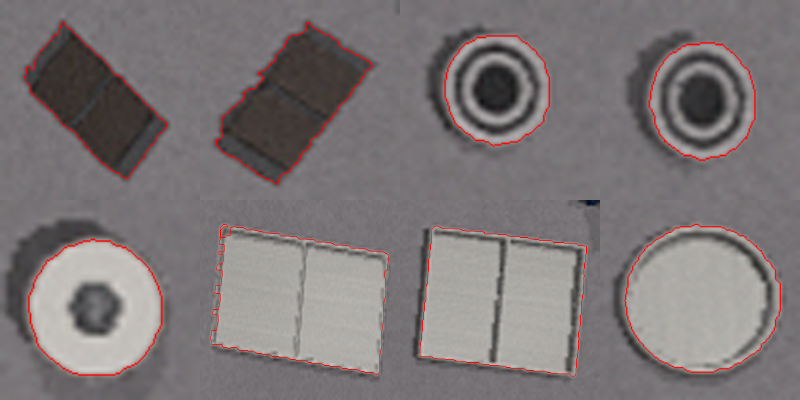

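```bash
cat > st.py <<'E'
from workcell import monitor
import numpy as np
from scipy.spatial.transform import Rotation as R
s=monitor.read_state(); M=R.from_rotvec(s["tcp_rot"]).as_matrix()
print("t",round(s["time"],2),"pos mm",np.round(s["tool_pos"]*1000,1),"jaw yaw",round(np.degrees(np.arctan2(M[1,1],M[0,1])),1),"x axis",np.round(M[:,0],3),"q",np.round(s["q"],2),"F",np.round(s["wrist_force"],1),"w",round(s["width"],3))
E
python3 st.py
```

```text
t 0.15 pos mm [ 210.7 -640.6  213.1] jaw yaw -71.8 x axis [-0.     0.002 -1.   ] q [-1.29  0.26  1.61  0.    1.27 -0.04] F [0.4 0.4 0.4] w 1.0
```

Emit:
play_rows([
  {"x": 211, "y": 367.5, "z": -93, "wz": 66.7},
  {"x": 211, "y": 367.5, "z": -93, "wz": 66.7},
  {"x": 211, "y": 367.5, "z": -93, "wz": 66.7},
  {"x": 211, "y": 367.5, "z": -93, "wz": 66.7},
  {"x": 211, "y": 367.5, "z": -93, "wz": 66.7},
  {"x": 211, "y": 367.5, "z": -93, "wz": 66.7},
  {"x": 211, "y": 367.5, "z": -93, "wz": 66.7},
  {"x": 211, "y": 367.5, "z": -93, "wz": 66.7},
  {"x": 211, "y": 367.5, "z": -93, "wz": 66.7},
  {"x": 211, "y": 367.5, "z": -93, "wz": 66.7},
  {"x": 211, "y": 367.5, "z": -93, "wz": 66.7},
], grip_force=40)

```text
schema error: expected keys wx, wy, wz, x, y, z, fingers
```

```bash
python3 st.py; python3 - <<'E'
from workcell import eyes
import cv2
cv2.imwrite("pics/w1.png",eyes.read_camera("wrist")["frame"][:,:,::-1])
E
```

```text
t 0.15 pos mm [ 210.7 -640.6  213.1] jaw yaw -71.8 x axis [-0.     0.002 -1.   ] q [-1.29  0.26  1.61  0.    1.27 -0.04] F [0.4 0.4 0.4] w 1.0
```

View pics/w1.png

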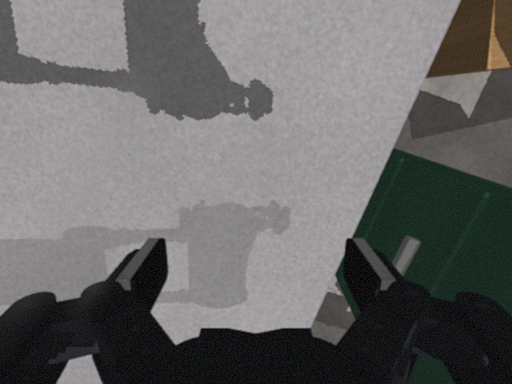

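The call was refused: all seven keys are needed. The picture is unchanged from the start.

Emit:
play_rows([
  {"wx": 0, "wy": 0, "x": 211, "y": 367.5, "z": -93, "wz": 66.7, "fingers": -1},
  {"wx": 0, "wy": 0, "x": 211, "y": 367.5, "z": -93, "wz": 66.7, "fingers": -1},
  {"wx": 0, "wy": 0, "x": 211, "y": 367.5, "z": -93, "wz": 66.7, "fingers": -1},
  {"wx": 0, "wy": 0, "x": 211, "y": 367.5, "z": -93, "wz": 66.7, "fingers": -1},
  {"wx": 0, "wy": 0, "x": 211, "y": 367.5, "z": -93, "wz": 66.7, "fingers": -1},
  {"wx": 0, "wy": 0, "x": 211, "y": 367.5, "z": -93, "wz": 66.7, "fingers": -1},
  {"wx": 0, "wy": 0, "x": 211, "y": 367.5, "z": -93, "wz": 66.7, "fingers": -1},
  {"wx": 0, "wy": 0, "x": 211, "y": 367.5, "z": -93, "wz": 66.7, "fingers": -1},
  {"wx": 0, "wy": 0, "x": 211, "y": 367.5, "z": -93, "wz": 66.7, "fingers": -1},
  {"wx": 0, "wy": 0, "x": 211, "y": 367.5, "z": -93, "wz": 66.7, "fingers": -1},
  {"wx": 0, "wy": 0, "x": 211, "y": 367.5, "z": -93, "wz": 66.7, "fingers": -1},
], grip_force=40)

```text
time: 1.58
tool_pos: [0.4216, -0.275, 0.1215]
tcp_rot: [1.276, 1.164, -1.276]
wrist_force: [-0.6, -0.3, 0.0]
width: 0.997
```

```bash
python3 st.py; python3 - <<'E'
from workcell import eyes
import cv2
cv2.imwrite("pics/w2.png",eyes.read_camera("wrist")["frame"][:,:,::-1])
E
```

```text
t 1.57 pos mm [ 421.6 -275.   121.5] jaw yaw -5.2 x axis [ 0.001 -0.001 -1.   ] q [-0.63  0.02  2.06 -0.    1.06 -0.54] F [-0.6 -0.3  0. ] w 0.997
```

View pics/w2.png

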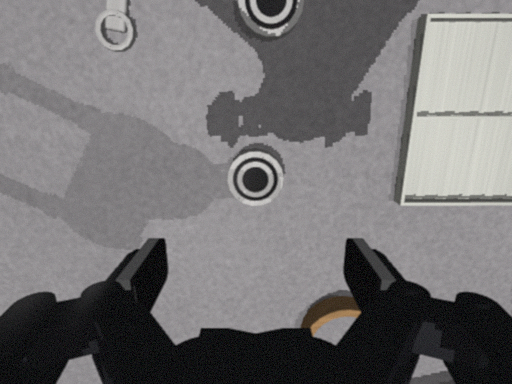

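Emit:
play_rows([
  {"wx": 0, "wy": 0, "wz": 0, "x": 0, "y": 3, "z": -50, "fingers": -1},
  {"wx": 0, "wy": 0, "wz": 0, "x": 0, "y": 3, "z": -80, "fingers": -1},
  {"wx": 0, "wy": 0, "wz": 0, "x": 0, "y": 3, "z": -96, "fingers": -1},
  {"wx": 0, "wy": 0, "wz": 0, "x": 0, "y": 3, "z": -96, "fingers": -1},
  {"wx": 0, "wy": 0, "wz": 0, "x": 0, "y": 3, "z": -96, "fingers": 1},
  {"wx": 0, "wy": 0, "wz": 0, "x": 0, "y": 3, "z": -96, "fingers": 1},
  {"wx": 0, "wy": 0, "wz": 0, "x": 0, "y": 3, "z": -96, "fingers": 1},
  {"wx": 0, "wy": 0, "wz": 0, "x": 0, "y": 3, "z": -96, "fingers": 1},
  {"wx": 0, "wy": 0, "wz": 0, "x": 0, "y": 3, "z": -96, "fingers": 1},
  {"wx": 0, "wy": 0, "wz": 0, "x": 0, "y": 3, "z": -96, "fingers": 1},
], grip_force=40)

```text
time: 2.88
tool_pos: [0.4219, -0.2707, 0.0251]
tcp_rot: [1.274, 1.166, -1.274]
wrist_force: [-0.6, 0.8, 0.1]
width: -0.003
```

```bash
python3 st.py; python3 - <<'E'
from workcell import eyes
import cv2
cv2.imwrite("pics/w3.png",eyes.read_camera("wrist")["frame"][:,:,::-1])
E
```

```text
t 2.88 pos mm [ 421.9 -270.7   25.1] jaw yaw -5.1 x axis [ 0. -0. -1.] q [-0.62  0.14  2.14  0.    0.86 -0.53] F [-0.6  0.8  0.1] w -0.003
```

View pics/w3.png

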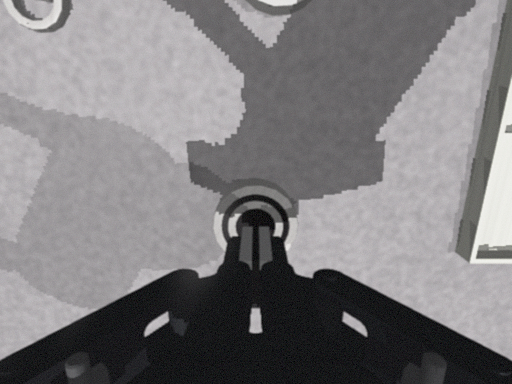

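```bash
cat > wr.py <<'E'
from workcell import monitor, eyes
import numpy as np,cv2,sys
from scipy.spatial.transform import Rotation as R
def wrist():
    s=monitor.read_state(); c=eyes.read_camera("wrist")
    T=np.eye(4);T[:3,:3]=R.from_rotvec(s["tcp_rot"]).as_matrix();T[:3,3]=s["tool_pos"]
    A=T@c["tool_from_camera"]; c["view"]=np.linalg.inv(A)
    D=c["depth"];v,u=np.mgrid[0:384,0:512]
    P=np.stack([(u-c["K"][0,2])/c["K"][0,0]*D,(v-c["K"][1,2])/c["K"][1,1]*D,D],-1)
    W=P@A[:3,:3].T+A[:3,3]; W[D==0]=np.nan
    return s,c,W
if __name__=="__main__":
    s,c,W=wrist(); cv2.imwrite(f"pics/{sys.argv[1]}.png",c["frame"][:,:,::-1])
E
python3 - <<'E'
from wr import *
s,c,W=wrist()
for v in range(180,320,10): print(v,np.round(W[v,[222,240,247,256,264,290,350]]*1000).tolist())
E
```

```text
180 [[403.0, -246.0, -1.0], [415.0, -247.0, 0.0], [419.0, -246.0, 4.0], [425.0, -246.0, 5.0], [430.0, -247.0, 3.0], [446.0, -250.0, -1.0], [484.0, -253.0, 0.0]]
190 [[402.0, -252.0, 1.0], [415.0, -248.0, 19.0], [419.0, -248.0, 18.0], [424.0, -249.0, 17.0], [429.0, -250.0, 16.0], [446.0, -256.0, -1.0], [484.0, -259.0, -0.0]]
200 [[404.0, -254.0, 16.0], [415.0, -254.0, 19.0], [419.0, -254.0, 18.0], [424.0, -255.0, 17.0], [429.0, -255.0, 18.0], [445.0, -260.0, 9.0], [484.0, -266.0, 0.0]]
210 [[403.0, -259.0, 18.0], [414.0, -260.0, 19.0], [418.0, -260.0, 19.0], [423.0, -261.0, 19.0], [428.0, -262.0, 18.0], [443.0, -263.0, 18.0], [484.0, -273.0, 1.0]]
220 [[403.0, -265.0, 19.0], [413.0, -266.0, 19.0], [418.0, -267.0, 18.0], [423.0, -267.0, 18.0], [428.0, -267.0, 19.0], [443.0, -270.0, 17.0], [484.0, -280.0, -0.0]]
230 [[402.0, -272.0, 18.0], [413.0, -272.0, 20.0], [419.0, -259.0, 50.0], [423.0, -259.0, 51.0], [427.0, -260.0, 51.0], [443.0, -276.0, 17.0], [484.0, -287.0, 0.0]]
240 [[401.0, -279.0, 17.0], [415.0, -263.0, 53.0], [419.0, -259.0, 61.0], [423.0, -259.0, 62.0], [427.0, -259.0, 6
[... 523 characters left out ...]
0], [484.0, -318.0, -0.0]]
280 [[412.0, -257.0, 95.0], [418.0, -257.0, 95.0], [420.0, -259.0, 93.0], [423.0, -268.0, 79.0], [426.0, -258.0, 95.0], [435.0, -259.0, 94.0], [456.0, -261.0, 94.0]]
290 [[412.0, -257.0, 100.0], [418.0, -258.0, 99.0], [420.0, -260.0, 96.0], [422.0, -273.0, 80.0], [426.0, -261.0, 97.0], [434.0, -259.0, 100.0], [454.0, -260.0, 101.0]]
300 [[414.0, -253.0, 111.0], [419.0, -253.0, 111.0], [419.0, -269.0, 91.0], [422.0, -278.0, 79.0], [425.0, -269.0, 91.0], [434.0, -255.0, 111.0], [453.0, -261.0, 104.0]]
310 [[415.0, -252.0, 116.0], [419.0, -255.0, 114.0], [419.0, -273.0, 91.0], [416.0, -345.0, 0.0], [425.0, -273.0, 91.0], [433.0, -254.0, 116.0], [452.0, -264.0, 106.0]]
```

```bash
python3 - <<'E'
from wr import *
from h import *
s,c,W=wrist()
for v in range(222,236,1): print(v,np.round(W[v,[244,250,256,262]]*1000).tolist())
c=eyes.read_camera("scene")
u=proj(c,s["tool_pos"][None])[0]; u2=proj(c,(s["tool_pos"]+[0,0,-.022])[None])[0];print(u,u2)
x,y=u.astype(int); f=np.ascontiguousarray(c["frame"][:,:,::-1])
a=f[y-80:y+40,x-80:x+80]; a=cv2.resize(a,None,fx=5,fy=5,interpolation=cv2.INTER_CUBIC)
for q in (u,u2): cv2.circle(a,tuple(((q-[x-80,y-80])*5).astype(int).tolist()),4,(0,0,255),1)
cv2.imwrite("pics/s3.png",a)
E
```

```text
222 [[416.0, -268.0, 19.0], [419.0, -268.0, 19.0], [423.0, -268.0, 19.0], [426.0, -268.0, 19.0]]
223 [[416.0, -269.0, 18.0], [419.0, -269.0, 19.0], [423.0, -269.0, 18.0], [426.0, -269.0, 19.0]]
224 [[416.0, -269.0, 19.0], [419.0, -269.0, 19.0], [423.0, -269.0, 19.0], [426.0, -270.0, 19.0]]
225 [[415.0, -269.0, 19.0], [419.0, -270.0, 18.0], [423.0, -270.0, 19.0], [426.0, -271.0, 18.0]]
226 [[415.0, -270.0, 19.0], [419.0, -271.0, 18.0], [423.0, -271.0, 19.0], [426.0, -272.0, 18.0]]
227 [[418.0, -259.0, 47.0], [421.0, -259.0, 47.0], [423.0, -260.0, 46.0], [426.0, -259.0, 48.0]]
228 [[418.0, -259.0, 48.0], [421.0, -259.0, 48.0], [423.0, -259.0, 48.0], [426.0, -260.0, 48.0]]
229 [[417.0, -259.0, 48.0], [421.0, -259.0, 49.0], [423.0, -259.0, 49.0], [426.0, -260.0, 48.0]]
230 [[418.0, -259.0, 50.0], [421.0, -259.0, 50.0], [423.0, -260.0, 49.0], [426.0, -259.0, 51.0]]
231 [[418.0, -259.0, 51.0], [421.0, -259.0, 52.0], [423.0, -259.0, 52.0], [426.0, -260.0, 52.0]]
232 [[418.0, -259.0, 53.0], [421.0, -259.0, 53.0], [423.0, -259.0, 53.0], [426.0, -259.0, 53.0]]
233 [[418.0, -259.0, 53.0], [421.0, -259.0, 54.0], [423.0, -259.0, 54.0], [426.0, -259.0, 54.0]]
234 [[418.0, -259.0, 55.0], [421.0, -260.0, 54.0], [423.0, -259.0, 55.0], [426.0, -260.0, 55.0]]
235 [[418.0, -259.0, 56.0], [421.0, -259.0, 56.0], [423.0, -259.0, 57.0], [426.0, -259.0, 56.0]]
[214.53897234 145.2583141 ] [214.94767497 150.68999583]
```

View pics/s3.png

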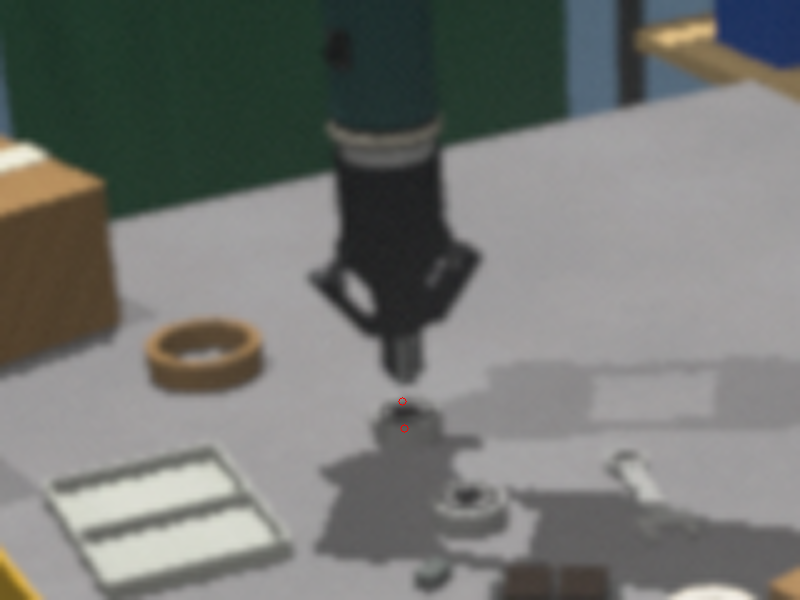

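Both the wrist depth and the scene view show the shut fingertips about 47 mm above the table and clear of the bearing. So the tips really stand about 22 mm behind the reported TCP, not ahead of it. I'll open and go 45 mm lower.

Emit:
play_rows([
  {"wx": 0, "wy": 0, "wz": 0, "x": 0, "y": 0, "z": 0, "fingers": -1},
  {"wx": 0, "wy": 0, "wz": 0, "x": 0, "y": 0, "z": 0, "fingers": -1},
  {"wx": 0, "wy": 0, "wz": 0, "x": 0, "y": 0, "z": 0, "fingers": -1},
  {"wx": 0, "wy": 0, "wz": 0, "x": 0, "y": 0, "z": 0, "fingers": -1},
  {"wx": 0, "wy": 0, "wz": 0, "x": 0, "y": 0, "z": 0, "fingers": -1},
  {"wx": 0, "wy": 0, "wz": 0, "x": 0, "y": 0, "z": 0, "fingers": -1},
  {"wx": 0, "wy": 0, "wz": 0, "x": 0, "y": 0, "z": -20, "fingers": -1},
  {"wx": 0, "wy": 0, "wz": 0, "x": 0, "y": 0, "z": -40, "fingers": -1},
  {"wx": 0, "wy": 0, "wz": 0, "x": 0, "y": 0, "z": -45, "fingers": -1},
  {"wx": 0, "wy": 0, "wz": 0, "x": 0, "y": 0, "z": -45, "fingers": -1},
], grip_force=40)

```text
time: 4.32
tool_pos: [0.4217, -0.2706, -0.0201]
tcp_rot: [1.274, 1.167, -1.275]
wrist_force: [-0.5, -0.6, 0.0]
width: 1.001
```

```bash
python3 st.py; python3 wr.py w4
```

```text
t 4.33 pos mm [ 421.7 -270.6  -20.1] jaw yaw -5.1 x axis [-0.001  0.    -1.   ] q [-0.62  0.21  2.16 -0.    0.77 -0.53] F [-0.5 -0.6  0. ] w 1.001
```

View pics/w4.png

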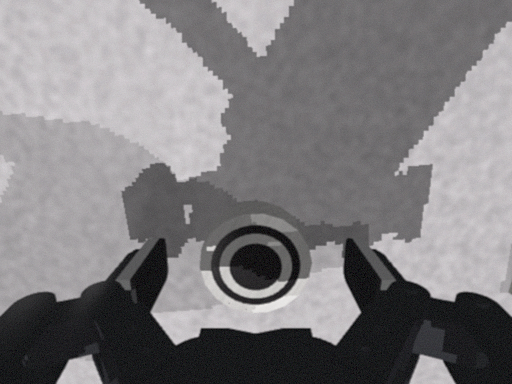

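Bearing at (255,262) sits between the open jaws (columns 165 and 345). Next I close and lift.

Emit:
play_rows([
  {"wx": 0, "wy": 0, "wz": 0, "x": 0, "y": 0, "z": 0, "fingers": 1},
  {"wx": 0, "wy": 0, "wz": 0, "x": 0, "y": 0, "z": 0, "fingers": 1},
  {"wx": 0, "wy": 0, "wz": 0, "x": 0, "y": 0, "z": 0, "fingers": 1},
  {"wx": 0, "wy": 0, "wz": 0, "x": 0, "y": 0, "z": 0, "fingers": 1},
  {"wx": 0, "wy": 0, "wz": 0, "x": 0, "y": 0, "z": 0, "fingers": 1},
  {"wx": 0, "wy": 0, "wz": 0, "x": 0, "y": 0, "z": 30, "fingers": 1},
  {"wx": 0, "wy": 0, "wz": 0, "x": 0, "y": 0, "z": 60, "fingers": 1},
  {"wx": 0, "wy": 0, "wz": 0, "x": 0, "y": 0, "z": 60, "fingers": 1},
], grip_force=40)

```text
time: 5.38
tool_pos: [0.4238, -0.2721, 0.0422]
tcp_rot: [1.274, 1.16, -1.272]
wrist_force: [0.8, -0.8, -1.2]
width: 0.59
```

```bash
python3 st.py; python3 wr.py w5
```

```text
t 5.38 pos mm [ 423.8 -272.1   42.2] jaw yaw -5.1 x axis [ 0.004 -0.003 -1.   ] q [-0.62  0.11  2.13 -0.    0.89 -0.53] F [ 0.8 -0.8 -1.2] w 0.59
```

View pics/w5.png

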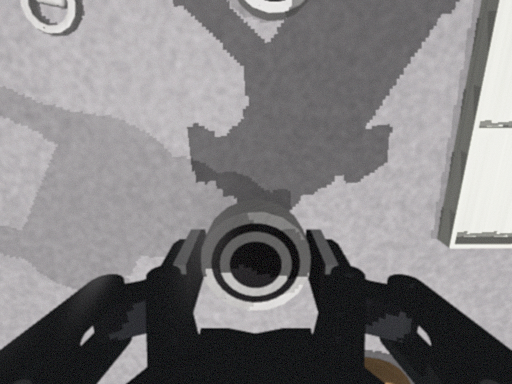

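Emit:
play_rows([
  {"wx": 0, "wy": 0, "wz": 0, "x": 50, "y": -6, "z": 5, "fingers": 1},
  {"wx": 0, "wy": 0, "wz": 0, "x": 100, "y": -6, "z": 5, "fingers": 1},
  {"wx": 0, "wy": 0, "wz": 0, "x": 150, "y": -6, "z": 5, "fingers": 1},
  {"wx": 0, "wy": 0, "wz": 0, "x": 190, "y": -6, "z": 5, "fingers": 1},
  {"wx": 0, "wy": 0, "wz": 0, "x": 201, "y": -6, "z": 0, "fingers": 1},
  {"wx": 0, "wy": 0, "wz": 0, "x": 201, "y": -6, "z": -10, "fingers": 1},
  {"wx": 0, "wy": 0, "wz": 0, "x": 201, "y": -6, "z": -35, "fingers": 1},
  {"wx": 0, "wy": 0, "wz": 0, "x": 201, "y": -6, "z": -50, "fingers": 1},
  {"wx": 0, "wy": 0, "wz": 0, "x": 201, "y": -6, "z": -56, "fingers": 1},
  {"wx": 0, "wy": 0, "wz": 0, "x": 201, "y": -6, "z": -56, "fingers": 1},
], grip_force=40)

```text
time: 6.68
tool_pos: [0.6219, -0.2768, -0.0158]
tcp_rot: [1.275, 1.166, -1.275]
wrist_force: [0.6, 0.9, -1.6]
width: 0.589
```

```bash
python3 st.py; python3 wr.py w6
```

```text
t 6.67 pos mm [ 621.9 -276.8  -15.8] jaw yaw -5.1 x axis [-0.001  0.    -1.   ] q [-0.46  0.49  1.76 -0.    0.9  -0.37] F [ 0.6  0.9 -1.6] w 0.589
```

View pics/w6.png

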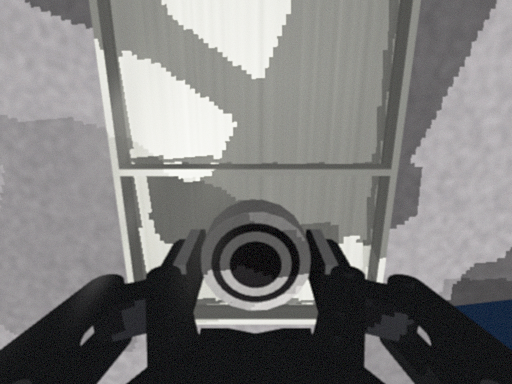

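Bearing (255,255) is inside the bay: divider at row 170, end wall at row 310, force small. I release, lift and travel to the second bearing.

Emit:
play_rows([
  {"wx": 0, "wy": 0, "wz": 0, "x": 0, "y": 0, "z": 0, "fingers": -0.5},
  {"wx": 0, "wy": 0, "wz": 0, "x": 0, "y": 0, "z": 0, "fingers": -0.5},
  {"wx": 0, "wy": 0, "wz": 0, "x": 0, "y": 0, "z": 0, "fingers": -0.5},
  {"wx": 0, "wy": 0, "wz": 0, "x": 0, "y": 0, "z": 30, "fingers": -0.5},
  {"wx": 0, "wy": 0, "wz": 0, "x": 0, "y": 0, "z": 76, "fingers": -1},
  {"wx": 0, "wy": 0, "wz": 0, "x": -44, "y": 36, "z": 76, "fingers": -1},
  {"wx": 0, "wy": 0, "wz": 0, "x": -88, "y": 72, "z": 76, "fingers": -1},
  {"wx": 0, "wy": 0, "wz": 0, "x": -132, "y": 108, "z": 76, "fingers": -1},
  {"wx": 0, "wy": 0, "wz": 0, "x": -175.5, "y": 145.5, "z": 76, "fingers": -1},
  {"wx": 0, "wy": 0, "wz": 0, "x": -175.5, "y": 145.5, "z": 76, "fingers": -1},
  {"wx": 0, "wy": 0, "wz": 0, "x": -175.5, "y": 145.5, "z": 76, "fingers": -1},
])

```text
time: 8.1
tool_pos: [0.4485, -0.1315, 0.0608]
tcp_rot: [1.274, 1.164, -1.273]
wrist_force: [1.0, 0.3, 0.9]
width: 1.0
```

```bash
python3 st.py; python3 - <<'E'
from wr import *
s,c,W=wrist(); cv2.imwrite("pics/w7.png",c["frame"][:,:,::-1])
m=(W[:,:,2]>.012)&(W[:,:,2]<.03); m[:, :150]=0;m[:,360:]=0;m[:100]=0
k=max(cv2.findContours(cv2.morphologyEx(m.astype(np.uint8),cv2.MORPH_OPEN,np.ones((3,3))),0,1)[0],key=cv2.contourArea)
P=W[k[:,0,1],k[:,0,0],:2]*1000; print(cv2.minEnclosingCircle(P.astype(np.float32)))
E
```

```text
t 8.1 pos mm [ 448.5 -131.5   60.8] jaw yaw -5.1 x axis [ 0.002 -0.001 -1.   ] q [-0.34  0.02  2.19 -0.    0.93 -0.25] F [1.  0.3 0.9] w 1.0
((447.358642578125, -129.82656860351562), 25.986900329589844)
```

View pics/w7.png

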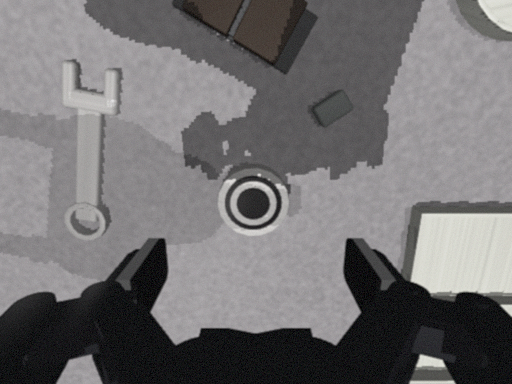

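Second bearing found at (253,203), world (447.4, -129.8), diameter 52 mm as expected. Descend, grip, lift.

Emit:
play_rows([
  {"wx": 0, "wy": 0, "wz": 0, "x": 0, "y": 1, "z": -40, "fingers": -1},
  {"wx": 0, "wy": 0, "wz": 0, "x": 0, "y": 1, "z": -70, "fingers": -1},
  {"wx": 0, "wy": 0, "wz": 0, "x": 0, "y": 1, "z": -80, "fingers": -1},
  {"wx": 0, "wy": 0, "wz": 0, "x": 0, "y": 1, "z": -80, "fingers": -1},
  {"wx": 0, "wy": 0, "wz": 0, "x": 0, "y": 1, "z": -80, "fingers": 1},
  {"wx": 0, "wy": 0, "wz": 0, "x": 0, "y": 1, "z": -80, "fingers": 1},
  {"wx": 0, "wy": 0, "wz": 0, "x": 0, "y": 1, "z": -80, "fingers": 1},
  {"wx": 0, "wy": 0, "wz": 0, "x": 0, "y": 1, "z": -80, "fingers": 1},
  {"wx": 0, "wy": 0, "wz": 0, "x": 0, "y": 1, "z": -80, "fingers": 1},
  {"wx": 0, "wy": 0, "wz": 0, "x": 0, "y": 1, "z": -50, "fingers": 1},
  {"wx": 0, "wy": 0, "wz": 0, "x": 0, "y": 1, "z": -20, "fingers": 1},
  {"wx": 0, "wy": 0, "wz": 0, "x": 0, "y": 1, "z": -20, "fingers": 1},
], grip_force=40)

```text
time: 9.65
tool_pos: [0.4499, -0.131, 0.0426]
tcp_rot: [1.276, 1.16, -1.271]
wrist_force: [0.1, -0.5, -1.8]
width: 0.59
```

Emit:
play_rows([
  {"wx": 0, "wy": 0, "wz": 0, "x": 46, "y": -17, "z": 5, "fingers": 1},
  {"wx": 0, "wy": 0, "wz": 0, "x": 92, "y": -34, "z": 5, "fingers": 1},
  {"wx": 0, "wy": 0, "wz": 0, "x": 138, "y": -51, "z": 5, "fingers": 1},
  {"wx": 0, "wy": 0, "wz": 0, "x": 172, "y": -64, "z": 5, "fingers": 1},
  {"wx": 0, "wy": 0, "wz": 0, "x": 182.5, "y": -68, "z": 0, "fingers": 1},
  {"wx": 0, "wy": 0, "wz": 0, "x": 182.5, "y": -68, "z": -10, "fingers": 1},
  {"wx": 0, "wy": 0, "wz": 0, "x": 182.5, "y": -68, "z": -35, "fingers": 1},
  {"wx": 0, "wy": 0, "wz": 0, "x": 182.5, "y": -68, "z": -50, "fingers": 1},
  {"wx": 0, "wy": 0, "wz": 0, "x": 182.5, "y": -68, "z": -56, "fingers": 1},
  {"wx": 0, "wy": 0, "wz": 0, "x": 182.5, "y": -68, "z": -56, "fingers": 1},
])

```text
time: 10.9
tool_pos: [0.6287, -0.1977, -0.0153]
tcp_rot: [1.274, 1.167, -1.275]
wrist_force: [-1.7, 0.4, 3.0]
width: 0.592
```

```bash
python3 st.py; python3 wr.py w8
```

```text
t 10.9 pos mm [ 628.7 -197.7  -15.3] jaw yaw -5.1 x axis [-0.001  0.    -1.   ] q [-0.34  0.45  1.81  0.    0.88 -0.25] F [-1.7  0.4  3. ] w 0.592
```

View pics/w8.png

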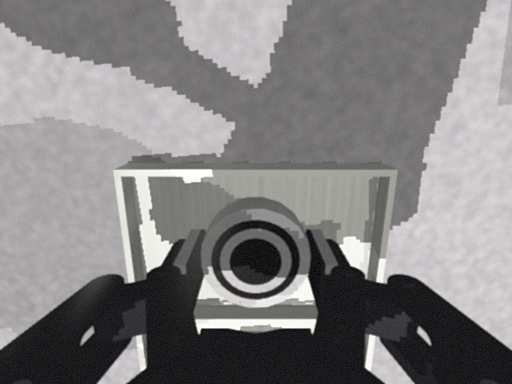

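Bearing at (255,250) is inside the bay (outer wall row 170, divider row 312). Release, then over to the filter.

Emit:
play_rows([
  {"wx": 0, "wy": 0, "wz": 0, "x": 0, "y": 0, "z": 0, "fingers": -0.5},
  {"wx": 0, "wy": 0, "wz": 0, "x": 0, "y": 0, "z": 0, "fingers": -0.5},
  {"wx": 0, "wy": 0, "wz": 0, "x": 0, "y": 0, "z": 0, "fingers": -0.5},
  {"wx": 0, "wy": 0, "wz": 0, "x": 0, "y": 0, "z": 30, "fingers": -0.5},
  {"wx": 0, "wy": 0, "wz": 0, "x": 0, "y": 0, "z": 76, "fingers": -1},
  {"wx": 0, "wy": 0, "wz": 0, "x": -28, "y": 49, "z": 100, "fingers": -1},
  {"wx": 0, "wy": 0, "wz": 0, "x": -56, "y": 98, "z": 116, "fingers": -1},
  {"wx": 0, "wy": 0, "wz": 0, "x": -84, "y": 147, "z": 116, "fingers": -1},
  {"wx": 0, "wy": 0, "wz": 0, "x": -112, "y": 196, "z": 116, "fingers": -1},
  {"wx": 0, "wy": 0, "wz": 0, "x": -140, "y": 245, "z": 116, "fingers": -1},
  {"wx": 0, "wy": 0, "wz": 0, "x": -168, "y": 294, "z": 116, "fingers": -1},
  {"wx": 0, "wy": 0, "wz": 0, "x": -195.5, "y": 343.5, "z": 116, "fingers": -1},
  {"wx": 0, "wy": 0, "wz": 0, "x": -195.5, "y": 343.5, "z": 116, "fingers": -1},
  {"wx": 0, "wy": 0, "wz": 0, "x": -195.5, "y": 343.5, "z": 116, "fingers": -1},
])

```text
time: 12.7
tool_pos: [0.4347, 0.1454, 0.1003]
tcp_rot: [1.274, 1.166, -1.273]
wrist_force: [0.0, 0.2, 0.1]
width: 0.997
```

```bash
python3 st.py; python3 - <<'E'
from wr import *
s,c,W=wrist(); cv2.imwrite("pics/w9.png",c["frame"][:,:,::-1])
m=(W[:,:,2]>.056)&(W[:,:,2]<.07); m[:, :150]=0;m[:,360:]=0
k=max(cv2.findContours(cv2.morphologyEx(m.astype(np.uint8),cv2.MORPH_OPEN,np.ones((5,5))),0,1)[0],key=cv2.contourArea)
P=W[k[:,0,1],k[:,0,0],:2]*1000; print(cv2.minEnclosingCircle(P.astype(np.float32)))
E
```

```text
t 12.7 pos mm [434.7 145.4 100.3] jaw yaw -5.0 x axis [ 0.001 -0.    -1.   ] q [ 0.27 -0.05  2.17 -0.    1.02  0.36] F [0.  0.2 0.1] w 0.997
((434.0011291503906, 146.30776977539062), 28.834829330444336)
```

View pics/w9.png

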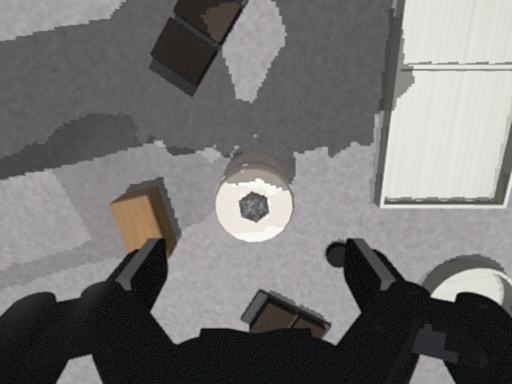

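Filter found at (254,207), world (434.0, 146.3), top 62 mm, radius 29: matches. Descend to grip its upper half.

Emit:
play_rows([
  {"wx": 0, "wy": 0, "wz": 0, "x": 0, "y": 1, "z": -50, "fingers": -1},
  {"wx": 0, "wy": 0, "wz": 0, "x": 0, "y": 1, "z": -85, "fingers": -1},
  {"wx": 0, "wy": 0, "wz": 0, "x": 0, "y": 1, "z": -98, "fingers": -1},
  {"wx": 0, "wy": 0, "wz": 0, "x": 0, "y": 1, "z": -98, "fingers": -1},
  {"wx": 0, "wy": 0, "wz": 0, "x": 0, "y": 1, "z": -98, "fingers": 1},
  {"wx": 0, "wy": 0, "wz": 0, "x": 0, "y": 1, "z": -98, "fingers": 1},
  {"wx": 0, "wy": 0, "wz": 0, "x": 0, "y": 1, "z": -98, "fingers": 1},
  {"wx": 0, "wy": 0, "wz": 0, "x": 0, "y": 1, "z": -98, "fingers": 1},
  {"wx": 0, "wy": 0, "wz": 0, "x": 0, "y": 1, "z": -70, "fingers": 1},
  {"wx": 0, "wy": 0, "wz": 0, "x": 0, "y": 1, "z": -38, "fingers": 1},
  {"wx": 0, "wy": 0, "wz": 0, "x": 0, "y": 1, "z": -38, "fingers": 1},
  {"wx": 0, "wy": 0, "wz": 0, "x": 0, "y": 1, "z": -38, "fingers": 1},
], grip_force=40)

```text
time: 14.25
tool_pos: [0.4337, 0.1462, 0.0614]
tcp_rot: [1.274, 1.166, -1.275]
wrist_force: [-0.6, 0.1, -3.0]
width: 0.669
```

```bash
python3 st.py; python3 wr.py w10
```

```text
t 14.25 pos mm [433.7 146.2  61.4] jaw yaw -5.1 x axis [-0.001 -0.    -1.   ] q [0.27 0.01 2.2  0.   0.94 0.36] F [-0.6  0.1 -3. ] w 0.669
```

View pics/w10.png

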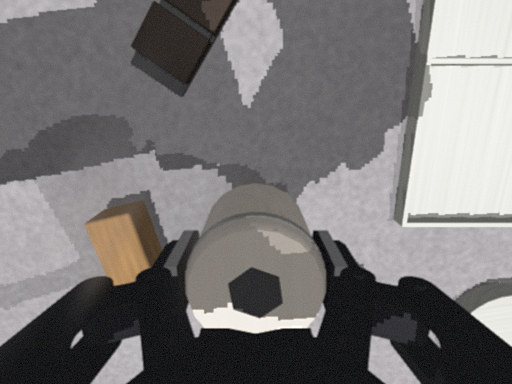

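Filter held upright and lifted, hexagon at (255,292). Travel to above the tin.

Emit:
play_rows([
  {"wx": 0, "wy": 0, "wz": 0, "x": 40, "y": -28, "z": 10, "fingers": 1},
  {"wx": 0, "wy": 0, "wz": 0, "x": 80, "y": -56, "z": 10, "fingers": 1},
  {"wx": 0, "wy": 0, "wz": 0, "x": 120, "y": -84, "z": 10, "fingers": 1},
  {"wx": 0, "wy": 0, "wz": 0, "x": 160, "y": -112, "z": 10, "fingers": 1},
  {"wx": 0, "wy": 0, "wz": 0, "x": 188, "y": -133, "z": 10, "fingers": 1},
  {"wx": 0, "wy": 0, "wz": 0, "x": 197.5, "y": -140, "z": 10, "fingers": 1},
  {"wx": 0, "wy": 0, "wz": 0, "x": 197.5, "y": -140, "z": 10, "fingers": 1},
])

```text
time: 15.18
tool_pos: [0.6308, 0.0062, 0.0703]
tcp_rot: [1.274, 1.168, -1.277]
wrist_force: [-0.6, 0.6, -2.4]
width: 0.669
```

```bash
python3 st.py; python3 wr.py w11
```

```text
t 15.18 pos mm [630.8   6.2  70.3] jaw yaw -5.1 x axis [-0.003  0.    -1.   ] q [-0.03  0.31  1.83  0.    1.01  0.06] F [-0.6  0.6 -2.4] w 0.669
```

View pics/w11.png

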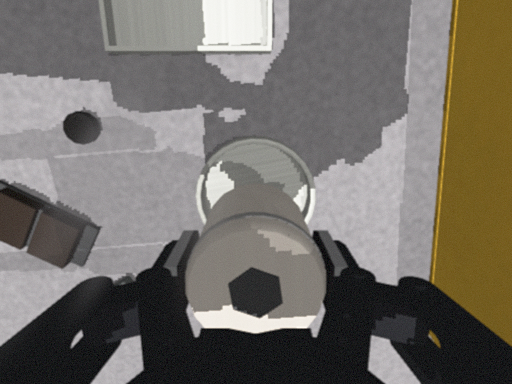

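Tin rim columns 195–316, front edge row 137, giving a centre within 2 mm of the target. Lower and look.

Emit:
play_rows([
  {"wx": 0, "wy": 0, "wz": 0, "x": 0, "y": 1, "z": -30, "fingers": 1},
  {"wx": 0, "wy": 0, "wz": 0, "x": 0, "y": 1, "z": -50, "fingers": 1},
  {"wx": 0, "wy": 0, "wz": 0, "x": 0, "y": 1, "z": -62, "fingers": 1},
  {"wx": 0, "wy": 0, "wz": 0, "x": 0, "y": 1, "z": -66, "fingers": 1},
  {"wx": 0, "wy": 0, "wz": 0, "x": 0, "y": 1, "z": -66, "fingers": 1},
  {"wx": 0, "wy": 0, "wz": 0, "x": 0, "y": 1, "z": -66, "fingers": 1},
])

```text
time: 15.98
tool_pos: [0.6322, 0.0076, 0.007]
tcp_rot: [1.275, 1.166, -1.274]
wrist_force: [-3.9, 1.2, 4.2]
width: 0.669
```

```bash
python3 st.py; python3 wr.py w12
```

```text
t 15.97 pos mm [632.2   7.6   7. ] jaw yaw -5.1 x axis [ 0.001  0.    -1.   ] q [-0.03  0.38  1.87  0.    0.89  0.06] F [-3.9  1.2  4.2] w 0.669
```

View pics/w12.png

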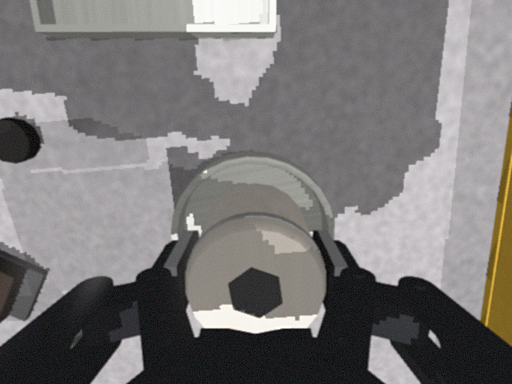

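Filter inside the tin rim, force has turned slightly upward: it's on the floor. Release, rise, turn to the right-hand pad.

Emit:
play_rows([
  {"wx": 0, "wy": 0, "wz": 0, "x": 0, "y": 0, "z": 0, "fingers": -1},
  {"wx": 0, "wy": 0, "wz": 0, "x": 0, "y": 0, "z": 0, "fingers": -1},
  {"wx": 0, "wy": 0, "wz": 0, "x": 0, "y": 0, "z": 0, "fingers": -1},
  {"wx": 0, "wy": 0, "wz": 0, "x": 0, "y": 0, "z": 25, "fingers": -1},
  {"wx": 0, "wy": 0, "wz": 0, "x": 0, "y": 0, "z": 75, "fingers": -1},
  {"wx": 0, "wy": 0, "wz": 10, "x": -45, "y": -3, "z": 85, "fingers": -1},
  {"wx": 0, "wy": 0, "wz": 20, "x": -90, "y": -6, "z": 85, "fingers": -1},
  {"wx": 0, "wy": 0, "wz": 30, "x": -135, "y": -9, "z": 80, "fingers": -1},
  {"wx": 0, "wy": 0, "wz": 40, "x": -170, "y": -11, "z": 70, "fingers": -1},
  {"wx": 0, "wy": 0, "wz": 50, "x": -178, "y": -11, "z": 65, "fingers": -1},
  {"wx": 0, "wy": 0, "wz": 60.5, "x": -178, "y": -11, "z": 65, "fingers": -1},
  {"wx": 0, "wy": 0, "wz": 60.5, "x": -178, "y": -11, "z": 65, "fingers": -1},
  {"wx": 0, "wy": 0, "wz": 60.5, "x": -178, "y": -11, "z": 65, "fingers": -1},
])

```text
time: 17.65
tool_pos: [0.4542, -0.0037, 0.0713]
tcp_rot: [0.475, 1.518, -0.475]
wrist_force: [-0.3, 0.2, 0.1]
width: 1.002
```

```bash
python3 st.py; cat > pad.py <<'E'
from wr import *
s,c,W=wrist(); cv2.imwrite(f"pics/{sys.argv[1]}.png",c["frame"][:,:,::-1])
lo,hi=.012,.024
m=(W[:,:,2]>lo)&(W[:,:,2]<hi); m[:, :150]=0;m[:,360:]=0
k=max(cv2.findContours(cv2.morphologyEx(m.astype(np.uint8),cv2.MORPH_OPEN,np.ones((5,5))),0,1)[0],key=cv2.contourArea)
P=W[k[:,0,1],k[:,0,0],:2]*1000; P=P[~np.isnan(P).any(1)]
r=cv2.minAreaRect(P.astype(np.float32));b=cv2.boxPoints(r); L=max([b[1]-b[0],b[2]-b[1]],key=np.linalg.norm)
print(np.round(r[0],1),np.round(sorted(r[1]),1),"long",np.degrees(np.arctan2(L[1],L[0]))%180)
E
python3 pad.py w13
```

```text
t 17.65 pos mm [454.2  -3.7  71.3] jaw yaw 55.2 x axis [ 0. -0. -1.] q [-0.06 -0.02  2.2  -0.    0.96 -1.03] F [-0.3  0.2  0.1] w 1.002
[438.9   6.3] [31.  40.1] long 55.374622
```

View pics/w13.png

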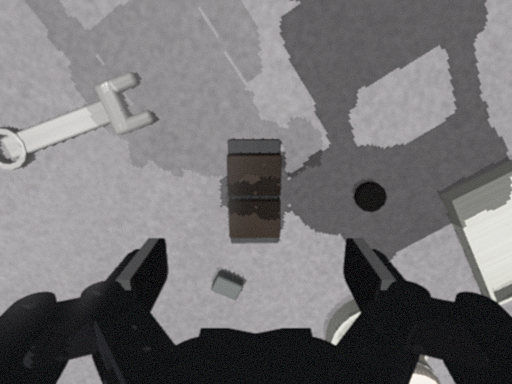

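```bash
python3 - <<'E'
from wr import *
from h import *
s,c,W=wrist()
print(np.round(ray(c,[[254.5,197]],.016)*1000,1),np.round(ray(c,[[254.5,139],[254.5,241]],.005)*1000,1),s["tool_pos"])
E
```

```text
[[452.8  -2.8  16. ]] [[418.2  21.2   5. ]
 [487.2 -26.7   5. ]] [ 0.45427035 -0.00373904  0.07123753]
```

Pad found, slot at (255,197) → (452.8, -2.8); end-to-end 84 mm, midpoint the same, long axis 145.4°. Descend and grip.

Emit:
play_rows([
  {"wx": 0, "wy": 0, "wz": 0, "x": -1, "y": 1, "z": -50, "fingers": -1},
  {"wx": 0, "wy": 0, "wz": 0, "x": -1, "y": 1, "z": -80, "fingers": -1},
  {"wx": 0, "wy": 0, "wz": 0, "x": -1, "y": 1, "z": -92, "fingers": -1},
  {"wx": 0, "wy": 0, "wz": 0, "x": -1, "y": 1, "z": -92, "fingers": -1},
  {"wx": 0, "wy": 0, "wz": 0, "x": -1, "y": 1, "z": -92, "fingers": 1},
  {"wx": 0, "wy": 0, "wz": 0, "x": -1, "y": 1, "z": -92, "fingers": 1},
  {"wx": 0, "wy": 0, "wz": 0, "x": -1, "y": 1, "z": -92, "fingers": 1},
  {"wx": 0, "wy": 0, "wz": 0, "x": -1, "y": 1, "z": -92, "fingers": 1},
  {"wx": 0, "wy": 0, "wz": 0, "x": -1, "y": 1, "z": -92, "fingers": 1},
  {"wx": 0, "wy": 0, "wz": 0, "x": -1, "y": 1, "z": -60, "fingers": 1},
  {"wx": 0, "wy": 0, "wz": 0, "x": -1, "y": 1, "z": -32, "fingers": 1},
  {"wx": 0, "wy": 0, "wz": 0, "x": -1, "y": 1, "z": -32, "fingers": 1},
], grip_force=50)

```text
time: 19.25
tool_pos: [0.4556, -0.0028, 0.0416]
tcp_rot: [0.474, 1.512, -0.471]
wrist_force: [0.7, -0.1, -2.7]
width: 0.452
```

```bash
python3 st.py; python3 wr.py w14
```

```text
t 19.25 pos mm [455.6  -2.8  41.6] jaw yaw 55.4 x axis [ 0.006 -0.    -1.   ] q [-0.06  0.03  2.23 -0.    0.88 -1.03] F [ 0.7 -0.1 -2.7] w 0.452
```

View pics/w14.png

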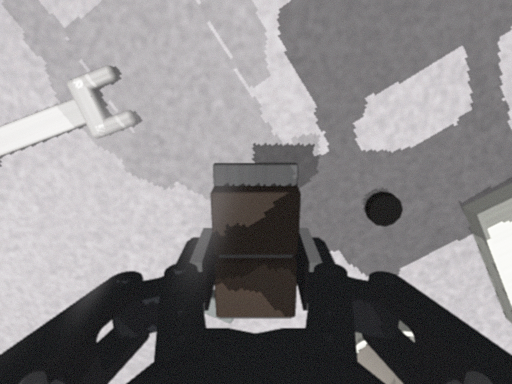

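Pad held level (width 0.45). Carry to the nearer long-tray bay, turning back 60.5°.

Emit:
play_rows([
  {"wx": 0, "wy": 0, "wz": -10, "x": 25, "y": 29, "z": 15, "fingers": 1},
  {"wx": 0, "wy": 0, "wz": -20, "x": 50, "y": 58, "z": 15, "fingers": 1},
  {"wx": 0, "wy": 0, "wz": -30, "x": 75, "y": 87, "z": 15, "fingers": 1},
  {"wx": 0, "wy": 0, "wz": -40, "x": 100, "y": 116, "z": 15, "fingers": 1},
  {"wx": 0, "wy": 0, "wz": -50, "x": 125, "y": 145, "z": 15, "fingers": 1},
  {"wx": 0, "wy": 0, "wz": -60.5, "x": 143, "y": 168, "z": 15, "fingers": 1},
  {"wx": 0, "wy": 0, "wz": -60.5, "x": 148.5, "y": 173.5, "z": 5, "fingers": 1},
  {"wx": 0, "wy": 0, "wz": -60.5, "x": 148.5, "y": 173.5, "z": -15, "fingers": 1},
  {"wx": 0, "wy": 0, "wz": -60.5, "x": 148.5, "y": 173.5, "z": -40, "fingers": 1},
  {"wx": 0, "wy": 0, "wz": -60.5, "x": 148.5, "y": 173.5, "z": -52, "fingers": 1},
  {"wx": 0, "wy": 0, "wz": -60.5, "x": 148.5, "y": 173.5, "z": -56, "fingers": 1},
  {"wx": 0, "wy": 0, "wz": -60.5, "x": 148.5, "y": 173.5, "z": -56, "fingers": 1},
])

```text
time: 20.8
tool_pos: [0.5976, 0.169, -0.0154]
tcp_rot: [1.268, 1.17, -1.281]
wrist_force: [-14.4, -4.8, 22.1]
width: 0.456
```

```bash
python3 st.py; python3 wr.py w15
```

```text
t 20.8 pos mm [597.6 169.  -15.4] jaw yaw -5.1 x axis [-0.008 -0.002 -1.   ] q [ 0.24  0.4   1.89 -0.    0.86  0.32] F [-14.4  -4.8  22.1] w 0.456
```

View pics/w15.png

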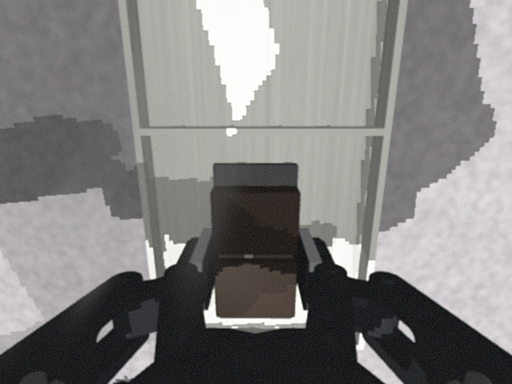

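```bash
python3 - <<'E'
from wr import *
from h import *
s,c,W=wrist()
for n,p in dict(blockfar=(215,255),blocknear=(285,255),plate=(175,255),floor=(150,255),floorL=(230,180),divider=(130,255),wallL=(200,150)).items():
    print(n,np.round(np.nanmedian(W[p[0]-2:p[0]+3,p[1]-2:p[1]+3].reshape(-1,3),0)*1000,1))
print(np.round(W[310:335:2,255]*1000,0).tolist())
print(np.round(W[185:245:6,[218,294]][:,:,2]*1000,1).tolist())
E
python3 st.py
```

```text
blockfar [600.  191.6  18.8]
blocknear [596.8 155.8  19. ]
plate [601.3 207.4   7.8]
floor [602.2 218.2   2.8]
floorL [560.2 180.4   2.8]
divider [603.2 228.7  14.2]
wallL [551.4 200.4  11. ]
[[596.0, 142.0, 19.0], [595.0, 140.0, 19.0], [595.0, 140.0, 19.0], [595.0, 138.0, 18.0], [594.0, 128.0, 8.0], [594.0, 121.0, 2.0], [594.0, 121.0, 3.0], [593.0, 119.0, 3.0], [593.0, 118.0, 3.0], [593.0, 117.0, 3.0], [593.0, 117.0, 4.0], [593.0, 118.0, 7.0], [599.0, 179.0, 76.0]]
[[8.6, 8.5], [17.7, 18.1], [18.2, 18.8], [18.0, 19.5], [18.5, 18.5], [18.7, 19.0], [19.4, 19.0], [18.3, 19.2], [18.2, 19.1], [19.1, 18.5]]
t 20.9 pos mm [597.6 169.  -15.4] jaw yaw -5.1 x axis [-0.007 -0.002 -1.   ] q [ 0.24  0.4   1.89 -0.    0.86  0.32] F [-14.9  -3.5  19.9] w 0.453
```

Pad top at 19 mm (floor 3 + 16), clear of all walls, lightly pressed on the floor. Ease up, release, go to the left pad.

Emit:
play_rows([
  {"wx": 0, "wy": 0, "wz": 0, "x": -2, "y": 0, "z": 2, "fingers": 1},
  {"wx": 0, "wy": 0, "wz": 0, "x": -2, "y": 0, "z": 2, "fingers": -0.35},
  {"wx": 0, "wy": 0, "wz": 0, "x": -2, "y": 0, "z": 2, "fingers": -0.35},
  {"wx": 0, "wy": 0, "wz": 0, "x": -2, "y": 0, "z": 2, "fingers": -0.35},
  {"wx": 0, "wy": 0, "wz": 0, "x": -2, "y": 0, "z": 2, "fingers": -0.35},
  {"wx": 0, "wy": 0, "wz": 0, "x": -2, "y": 0, "z": 30, "fingers": -0.35},
  {"wx": 0, "wy": 0, "wz": 0, "x": -2, "y": 0, "z": 80, "fingers": -1},
  {"wx": 0, "wy": 0, "wz": -10, "x": -52, "y": 25, "z": 88, "fingers": -1},
  {"wx": 0, "wy": 0, "wz": -20, "x": -100, "y": 50, "z": 88, "fingers": -1},
  {"wx": 0, "wy": 0, "wz": -30, "x": -150, "y": 75, "z": 88, "fingers": -1},
  {"wx": 0, "wy": 0, "wz": -33.6, "x": -190, "y": 95, "z": 88, "fingers": -1},
  {"wx": 0, "wy": 0, "wz": -33.6, "x": -201, "y": 99.5, "z": 88, "fingers": -1},
  {"wx": 0, "wy": 0, "wz": -33.6, "x": -201, "y": 99.5, "z": 88, "fingers": -1},
  {"wx": 0, "wy": 0, "wz": -33.6, "x": -201, "y": 99.5, "z": 88, "fingers": -1},
])

```text
time: 22.65
tool_pos: [0.4019, 0.2703, 0.0715]
tcp_rot: [1.688, 0.81, -1.686]
wrist_force: [0.1, -0.4, 1.2]
width: 0.997
```

```bash
python3 st.py; python3 pad.py w16
```

```text
t 22.65 pos mm [401.9 270.3  71.5] jaw yaw -38.7 x axis [ 0.001  0.    -1.   ] q [ 0.54  0.04  2.14 -0.    0.96  1.22] F [ 0.1 -0.4  1.2] w 0.997
[412.  284.3] [31.3 40.1] long 141.76517
```

View pics/w16.png

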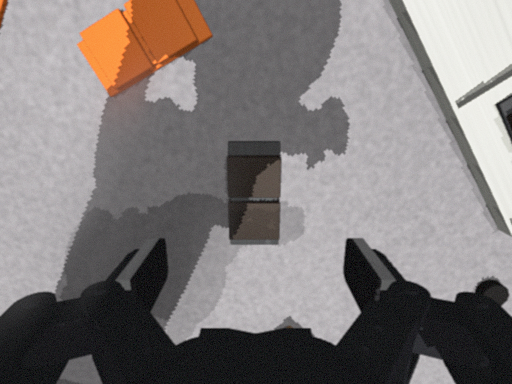

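Left pad slot at (254,199) → about (401, 270); jaws aligned; the orange look-alike at (145,40) is well clear. Descend and grip.

Emit:
play_rows([
  {"wx": 0, "wy": 0, "wz": 0, "x": 0, "y": 0, "z": -50, "fingers": -1},
  {"wx": 0, "wy": 0, "wz": 0, "x": 0, "y": 0, "z": -80, "fingers": -1},
  {"wx": 0, "wy": 0, "wz": 0, "x": 0, "y": 0, "z": -92, "fingers": -1},
  {"wx": 0, "wy": 0, "wz": 0, "x": 0, "y": 0, "z": -92, "fingers": -1},
  {"wx": 0, "wy": 0, "wz": 0, "x": 0, "y": 0, "z": -92, "fingers": 1},
  {"wx": 0, "wy": 0, "wz": 0, "x": 0, "y": 0, "z": -92, "fingers": 1},
  {"wx": 0, "wy": 0, "wz": 0, "x": 0, "y": 0, "z": -92, "fingers": 1},
  {"wx": 0, "wy": 0, "wz": 0, "x": 0, "y": 0, "z": -92, "fingers": 1},
  {"wx": 0, "wy": 0, "wz": 0, "x": 0, "y": 0, "z": -92, "fingers": 1},
  {"wx": 0, "wy": 0, "wz": 0, "x": 0, "y": 0, "z": -60, "fingers": 1},
  {"wx": 0, "wy": 0, "wz": 0, "x": 0, "y": 0, "z": -32, "fingers": 1},
  {"wx": 0, "wy": 0, "wz": 0, "x": 0, "y": 0, "z": -32, "fingers": 1},
  {"wx": 0, "wy": 0, "wz": 0, "x": 0, "y": 0, "z": -32, "fingers": 1},
], grip_force=50)

```text
time: 24.32
tool_pos: [0.3998, 0.27, 0.0384]
tcp_rot: [1.686, 0.81, -1.687]
wrist_force: [-0.3, -0.2, -2.4]
width: 0.457
```

```bash
python3 st.py; python3 wr.py w17
```

```text
t 24.32 pos mm [399.8 270.   38.4] jaw yaw -38.7 x axis [-0.001 -0.    -1.   ] q [ 0.54  0.09  2.17 -0.    0.89  1.22] F [-0.3 -0.2 -2.4] w 0.457
```

View pics/w17.png

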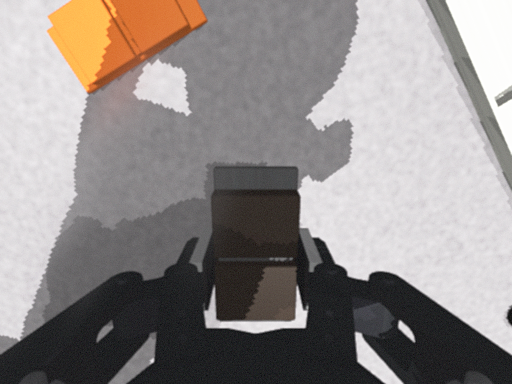

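Pad held level. Carry to the far bay.

Emit:
play_rows([
  {"wx": 0, "wy": 0, "wz": 8, "x": 45, "y": 3, "z": 15, "fingers": 1},
  {"wx": 0, "wy": 0, "wz": 17, "x": 90, "y": 5, "z": 15, "fingers": 1},
  {"wx": 0, "wy": 0, "wz": 26, "x": 135, "y": 8, "z": 15, "fingers": 1},
  {"wx": 0, "wy": 0, "wz": 33.6, "x": 175, "y": 10, "z": 15, "fingers": 1},
  {"wx": 0, "wy": 0, "wz": 33.6, "x": 202, "y": 11, "z": 15, "fingers": 1},
  {"wx": 0, "wy": 0, "wz": 33.6, "x": 210.5, "y": 11, "z": 5, "fingers": 1},
  {"wx": 0, "wy": 0, "wz": 33.6, "x": 210.5, "y": 11, "z": -10, "fingers": 1},
  {"wx": 0, "wy": 0, "wz": 33.6, "x": 210.5, "y": 11, "z": -35, "fingers": 1},
  {"wx": 0, "wy": 0, "wz": 33.6, "x": 210.5, "y": 11, "z": -50, "fingers": 1},
  {"wx": 0, "wy": 0, "wz": 33.6, "x": 210.5, "y": 11, "z": -55, "fingers": 1},
  {"wx": 0, "wy": 0, "wz": 33.6, "x": 210.5, "y": 11, "z": -55, "fingers": 1},
])

```text
time: 25.75
tool_pos: [0.609, 0.2811, -0.0153]
tcp_rot: [1.272, 1.167, -1.277]
wrist_force: [-5.0, -2.3, 7.8]
width: 0.456
```

```bash
python3 st.py; python3 wr.py w18;  python3 - <<'E'
from wr import *
s,c,W=wrist()
for n,p in dict(blockfar=(215,255),blocknear=(285,255),plate=(175,255),floor=(150,255)).items():
    print(n,np.round(np.nanmedian(W[p[0]-2:p[0]+3,p[1]-2:p[1]+3].reshape(-1,3),0)*1000,1))
E
```

```text
t 25.75 pos mm [609.  281.1 -15.3] jaw yaw -5.1 x axis [-0.003 -0.001 -1.   ] q [0.4  0.47 1.78 0.   0.89 0.48] F [-5.  -2.3  7.8] w 0.456
blockfar [611.2 303.8  18.8]
blocknear [608.  267.9  18.9]
plate [612.6 319.4   7.7]
floor [613.5 330.3   2.7]
```

View pics/w18.png

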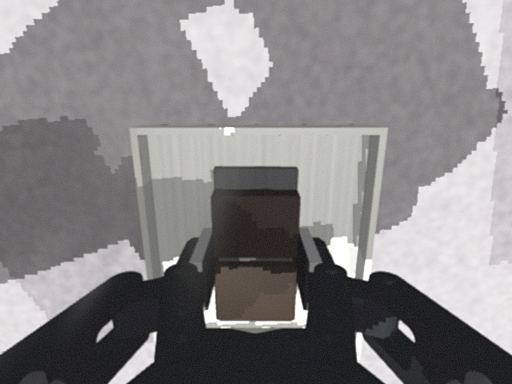

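Pad flat on the bay floor (top 19 mm), clear of the walls. Release and withdraw backwards so that the top camera sees everything.

Emit:
play_rows([
  {"wx": 0, "wy": 0, "wz": 0, "x": 0, "y": 0, "z": 1, "fingers": -0.35},
  {"wx": 0, "wy": 0, "wz": 0, "x": 0, "y": 0, "z": 1, "fingers": -0.35},
  {"wx": 0, "wy": 0, "wz": 0, "x": 0, "y": 0, "z": 1, "fingers": -0.35},
  {"wx": 0, "wy": 0, "wz": 0, "x": 0, "y": 0, "z": 1, "fingers": -0.35},
  {"wx": 0, "wy": 0, "wz": 0, "x": 0, "y": 0, "z": 30, "fingers": -0.35},
  {"wx": 0, "wy": 0, "wz": 0, "x": 0, "y": 0, "z": 85, "fingers": -0.35},
  {"wx": 0, "wy": 0, "wz": 0, "x": 0, "y": 0, "z": 140, "fingers": -0.35},
  {"wx": 0, "wy": 0, "wz": 0, "x": -50, "y": 20, "z": 180, "fingers": -0.35},
  {"wx": 0, "wy": 0, "wz": 0, "x": -100, "y": 40, "z": 200, "fingers": -0.35},
  {"wx": 0, "wy": 0, "wz": 0, "x": -150, "y": 60, "z": 200, "fingers": -0.35},
  {"wx": 0, "wy": 0, "wz": 0, "x": -190, "y": 80, "z": 200, "fingers": -0.35},
  {"wx": 0, "wy": 0, "wz": 0, "x": -190, "y": 80, "z": 200, "fingers": -0.35},
  {"wx": 0, "wy": 0, "wz": 0, "x": -190, "y": 80, "z": 200, "fingers": -0.35},
])

```text
time: 27.48
tool_pos: [0.4213, 0.3613, 0.1842]
tcp_rot: [1.274, 1.166, -1.273]
wrist_force: [0.6, -0.3, -0.0]
width: 0.673
```

```bash
python3 st.py; python3 - <<'E'
from workcell import eyes
from h import *
c=eyes.read_camera("top"); pickle.dump(c,open("top2.pkl","wb"))
f=np.ascontiguousarray(c["frame"][:,:,::-1])
cv2.imwrite("pics/t2.png",cv2.resize(f[90:250,150:420],None,fx=2.9,fy=2.9,interpolation=cv2.INTER_CUBIC))
D=c["depth"];v,u=np.mgrid[0:384,0:512];R=c["view"][:3,:3];t=c["view"][:3,3]
P=np.stack([(u-c["K"][0,2])/c["K"][0,0]*D,(v-c["K"][1,2])/c["K"][1,1]*D,D],-1);W=(P-t)@R;Z=W[:,:,2]
a=np.radians(-5.1)
def rel(p,o): 
    d=p-np.array(o); return np.round([d[0]*np.cos(a)+d[1]*np.sin(a),-d[0]*np.sin(a)+d[1]*np.cos(a)],1)
def find(m,lo,hi):
    m=(m&(Z>lo)&(Z<hi)).astype(np.uint8)
    n,l,st,ce=cv2.connectedComponentsWithStats(m)
    return [(ce[i],np.median(Z[l==i])) for i in range(1,n) if st[i,4]>60]
g=cv2.cvtColor(f,cv2.COLOR_BGR2GRAY)
def reg(x0,y0,x1,y1):
    m=np.zeros(g.shape,bool);m[y0:y1,x0:x1]=1;return m
dark=g<85
for p,z in find(reg(162,106,256,160)&dark,.012,.026): w=ray(c,p,z)[0]*1000; print("pad",w.round(1),rel(w[:2],(606.8,227.1)))
for p,z in find(reg(343,102,412,160),.0165,.03): w=ray(c,p,z)[0]*1000; print("brg",w.round(1),rel(w[:2],(626.2,-237.2)))
for p,z in find(reg(265,100,315,150),.055,.08): w=ray(c,p,z)[0]*1000; print("filter",w.round(1),(w[:2]-[631.6,6.7]).round(1))
E
```

```text
t 27.48 pos mm [421.3 361.3 184.2] jaw yaw -5.1 x axis [ 0.001 -0.    -1.   ] q [ 0.66  0.06  1.9  -0.    1.19  0.75] F [ 0.6 -0.3 -0. ] w 0.673
pad [608.4 278.1  20.2] [-3.  50.9]
pad [597.5 169.1  19.9] [ -4.1 -58.6]
brg [ 628.8 -197.5   22.5] [-0.9 39.7]
brg [ 622.1 -277.8   22.7] [ -0.5 -40.8]
filter [630.8   6.1  66.2] [-0.8 -0.6]
```

View pics/t2.png

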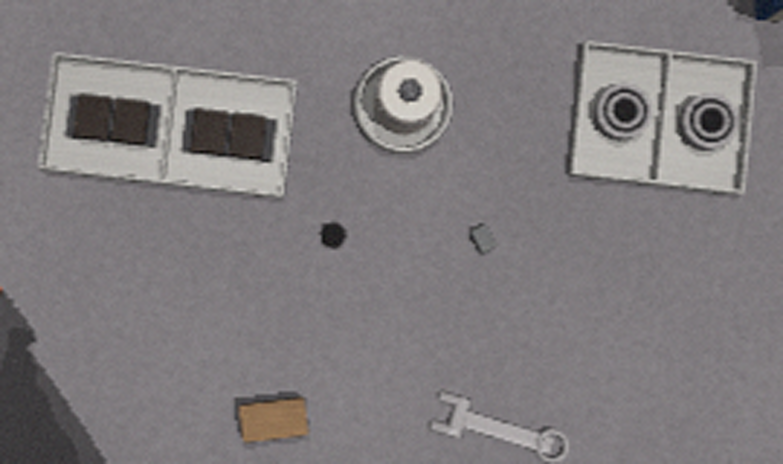

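All five parts are in place: pads at (112,120) and (230,135), filter at (410,90) inside the tin, bearings at (622,110) and (709,120). Positions and heights check out, so I hand in.

```bash
python3 -c "
from workcell import finish_job
print(finish_job())"
```

```text
the job is handed in; nothing more can be done
None
```

All five parts are in their places, and I handed the job in at about 27.5 s of the 115 s allowed. Both pads are in the long tray, both bearings in the shorter tray, and the filter is standing in the tin. I left the orange look-alikes, the brown block, the wrench and the small bits alone.

**Last check (top camera, tray and tin positions as measured at the start):**

| Part | Offset from target | Top height measured | Top height expected |
|---|---|---|---|
| Pads | within 6 mm of the bay centres | about 20 mm | 19 mm |
| Bearings | within 1.5 mm of the bay centres | about 22.5 mm | 21 mm |
| Filter | about 1 mm from the tin centre | 66 mm | 65 mm |

The heights read 1–1.5 mm high because this camera also reads the bare table about 1.5 mm high. All parts look flat or upright, the same way up as before. I did not compute tilt angles separately.

**What disagreed or failed along the way:**
- **Fingertip position:** the fingertips stand about 22 mm behind the reported TCP, not 22 mm ahead as the text says. My first grasp closed above the bearing without touching it. The wrist depth and the scene picture confirmed the offset, and I lowered all later grasps by about 45 mm.
- **Refused call:** my first move call was rejected because some keys were missing from the rows.
- **Pressing on the floor:** the first pad was pushed against its bay floor with about 22 N at the wrist, below the 40 N and 120 N limits. I eased off before releasing it.

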